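Set and lock the bench air regulator

ROBOT

A 6-joint arm with a two-finger parallel gripper is mounted at the origin on the work surface. World frame = base frame: x ahead of the robot, y to its left, z up, the work surface at z = 0. Lengths are in mm, angles in rad, forces in N, time in s.
With the tool pointing down it reaches from about 400 to 925 mm from the base axis. Payload 12.5 kg.
Tool frame: the origin (TCP) lies midway between the tips of the shut fingers; the grasp point (between the pads) lies 19 mm behind it; z points along the fingers, y is the line along which they close (so a half turn about z gives the same grasp; the last joint's range is limited). The gripper opens to 95 mm and grips with 3 to 60 N. Pads are 20 mm wide; open, the fingers measure 119 mm over their backs; the gripper's body (75 mm by 180 mm) begins 59 mm behind the grasp point.
Start: joints at [1.177, 0.491, 1.559, -0, 1.092, -0.106], TCP at [177.385, 599.317, 214.661] pointing down, gripper open.
Joint ranges: [-3.1, 3.1], [-0.84, 2.19], [0.05, 2.79], [-1.13, 4.28], [0.06, 2.93], [-2.69, 2.69]. Speed limits (rad/s): [2.22, 2.22, 2.79, 3.14, 3.14, 3.14].

INTERFACE

Orientations are given as [roll, pitch, yaw] about the fixed x, y, z axes, in that order (R = Rz(yaw) Ry(pitch) Rx(roll)).
In Python, from cell import state, read_camera, job_done gives the robot as it stands.
- The arm moves only by the tool carry_out, never from a script. Its argument "moves" is a list of rows, each an object with "slide": the shift along the tool's x, y, z as a fraction of full scale, a list of three; "spin": the turn about the tool's z as a fraction of full scale. A call has 1 to 12 rows; each row shifts and turns the commanded pose from where the row before left it, along the tool's axes as they then stand; what a row does not reach is not made up. Full scale, the value 1, is 0.4 m for a shift and 30 degrees for a turn. A row lasts 1/12 s, in which the tool goes at most 41.7 mm and 7.16 degrees, less where a joint would pass 70% of its speed; a pose out of reach is approached as far as the arm can. A call with a number of a shift or a turn outside -1 to 1 is refused whole. A call with a gripper value outside its range is refused whole. "hand" is the closure, from 0 (fully open) to 1 (shut), set as the call begins (left out, the last holds). The fingers move at their own pace and stop on an object; the grip force is fixed at half the most. Time passes only in rows, so rows that do not move let the fingers close. It gives the time, the measured TCP pose, the force, the opening and the grip force at its end, in the units of the state.
- state(): the state, without advancing time (a new reading comes with each control period).
- read_camera(name): name is "scene" or "top" or "wrist"; returns a dict with "color" (384x512x3 uint8, red, green, blue), "K" (3x3 intrinsics, pixels), "R" (3x3) and "t" (3): a world point X has camera coordinates R X + t. Camera axes: x right, y down, z forward; pixel columns grow to the right and rows downward; lengths in mm; the calibration is good to about 2 mm. A picture is of the moment at which its call begins. There is no depth.
- job_done(): hands the job in; it is judged then, once.
The state is a dict: "t": time; "joints": joint angles; "qvel": joint speeds; "tau": joint torques, N m; "eef_pos": TCP position; "tcp_rot": TCP orientation; "ft_force": force on the tool from outside, world axes, zero at the start; "moment": the same for the moment, N m; "opening": opening from 0.0 (shut) to 1.0 (fully open); "grip_force": force on a finger pad.
Only numpy, scipy, OpenCV 4.12 (cv2) and the standard library are available. Lean on these libraries where they do the work, as an engineer would, in place of code of your own. Each camera call takes 0.05 s, during which the arm holds its last target. There are 200 camera calls.

TASK

Set the tyre-inflation regulator on the bench: turn its bar knob clockwise until the pointer stands at the raised index lug, then draw the knob gently upward while feeling to and fro across the lug's width for the locking notch, and pull it fully up so that it stays locked there. Never force the knob up against the lock where it resists, leave the index lug where it is set and the things round about undisturbed, and let go of the knob.

Things in the scene. Friction and masses are not known exactly. Their poses are not given: they have to be found in the camera images.
- regulator: Fixed dark steel air console, 170 (x) x 150 (y) x 70 mm high, with a bare aluminium drum (radius 40 mm) on top up to 103 mm and a pressure gauge on its -x face. Origin on the table under the knob's upright turning axis; z up. It stands at varying places and yaw.
- stem: The whole knob assembly on the regulator's axis: fixed stem, knob, pointer and a hidden upright lock pin (6 mm thick, 32 mm from the axis) under the knob. Origin and yaw as the regulator's. The knob is black plastic, a bar grip on a round skirt (radius 30 mm, top at 110.5 mm).
- knob_turn (a joint): Angle of the knob, rad, growing CLOCKWISE seen from above; 0 = pointer along the regulator's +x axis (pointer's world yaw = regulator's yaw minus this value). Range -1.2 to 1.2; starts anticlockwise of the lug. Stiff to turn (about 0.08 N m) and stays where it is left. In the notch it is held by the sprung ring (3 N m per rad beyond the play).
- knob_pull (a joint): How far the knob is pulled up, m: 0 = down, 0.012 = fully up at its end stop. Drags with about 2.5 N plus 1 N weight and stays where left. Away from the lock notch it lifts 1.5 mm freely, then a sprung lock ring resists its pin with 2 N plus 4 N per mm, and stops dead at 6.5 mm. At the notch that resistance vanishes and it comes all the way up. The lock is damaged above 20 N between pin and ring.
- index (a joint): Angle at which the index ring with its lug is set, rad, clockwise from above, 0 = lug along the regulator's +x axis; same scale as knob_turn: the pointer is at the lug's middle when both are equal. The one lock notch lies up to 0.22 rad either side of that; it is hidden, only felt, and leaves the pin 0.05 rad of play in all. The index ring is stiff; not to be moved.
- mark (a point): Point on top of the raised brass index lug on the steel ring round the drum, in its middle: 49 mm from the knob's axis, 105 mm above the table. The lug is 22 mm wide round the ring and 16 mm deep radially (41 to 57 mm from the axis).
- pointer (a point): Outer tip of the knob's steel pointer blade (5 mm wide, top at 110.5 mm), 40 mm from the axis, 108 mm above the table with the knob down. A steel line on the bar's top also marks the pointer's half. Its x axis points outward along the bar.
- knob_grip (a point): Middle of the knob's bar grip, on the turning axis, 128 mm above the table with the knob down; x along the bar towards the pointer, z up, fingers close along y. The bar is 56 mm long, 13 mm thick, 34 mm high (110.5 to 144.5 mm above the table). Moves with the knob.
- lube: Bystander: upright grey plastic bottle, 40 mm across, 130 mm high, 0.15 kg. Origin under its middle.
- driver: Bystander: screwdriver lying on the bench, about 200 mm long, below 35 mm high.
- hub_cone: Bystander: steel hub cone standing on the bench, 42 mm across, 30 mm high. Origin under its middle.

How it is judged:
By the outcome, as a careful person would: the job done as asked, in the order asked, and still so for the second after the job is handed in, with the robot touching nothing.
It also fails if it takes over 53 s, if anything falls off the work surface, if the arm or the gripper's body presses on something with over 40 N, if the wrist force passes 120 N, or if a joint passes its speed limit or range.

## Working session

There is one attempt and no reset: what is moved stays moved. The work goes in short steps, Python scripts to look and compute and a tool call to move; the robot and the scene stay as the last step left them, time stands still between calls to the robot, and variables do not carry over. Pictures are saved under pics/ and viewed, at most 10 in all, crops included, and the job is handed in when it is done.

Besides the shell and the picture viewer there is one more tool, called as name(argument=value, ...), one argument or row to a line, values as JSON. carry_out: Moves the arm, as the interface text tells. Shift numbers are shares of 0.4 m and turn numbers shares of 30 degrees, none past 1 either way. Its arguments: {"type":"object","properties":{"moves":{"type":"array"},"hand":{"type":"number"}},"required":["moves"]}

```bash
mkdir -p pics
python3 - <<'E'
from cell import state, read_camera
import cv2,pickle
s=state();print(s)
d={}
for n in("scene","top"):
    c=read_camera(n);d[n]=c;cv2.imwrite(f"pics/{n}.png",cv2.cvtColor(c["color"],cv2.COLOR_RGB2BGR))
    print(n,c["K"],c["R"],c["t"])
pickle.dump(d,open("d.pkl","wb"))
E
```

```text
{'t': 0.0, 'joints': array([ 1.17742916e+00,  4.91576069e-01,  1.55946377e+00, -4.11110023e-06,
        1.09173077e+00, -1.05625608e-01]), 'qvel': array([-0.00014951,  0.00135122,  0.00138678, -0.00087525,  0.0007966 ,
       -0.00045287]), 'tau': array([-1.73851845e-05, -6.12646294e+01, -2.58178926e+01,  6.92191673e-02,
        4.83139779e-02, -1.36312378e-04]), 'eef_pos': array([177.26166561, 599.06531007, 214.04657401]), 'tcp_rot': array([-3.14042089e+00, -1.20564488e-04,  2.85385293e+00]), 'ft_force': array([ 0.14655266, -0.73514789,  0.43824884]), 'moment': array([ 0.0076903 ,  0.0136829 , -0.01571437]), 'grip_force': 0.0, 'opening': 1.0010549105654203}
scene [[347.24705888   0.         256.4402474 ]
 [  0.         347.24705888 187.44146492]
 [  0.           0.           1.        ]] [[ 0.45339167  0.89111541  0.01869036]
 [ 0.64313231 -0.31255783 -0.69906254]
 [-0.61710358  0.3289695  -0.71481623]] [-214.72478684 -272.4155838  1397.74487523]
top [[443.40572683   0.         261.72124514]
 [  0.         443.40572683 193.81856917]
 [  0.           0.           1.        ]] [[-0.0107937  -0.9996682   0.02338775]
 [-0.99316823  0.00799989 -0.11641676]
 [ 0.11619103 -0.02448454 -0.99292505]] [ -33.51830129  533.00426647 1361.26385486]
```

View pics/top.png

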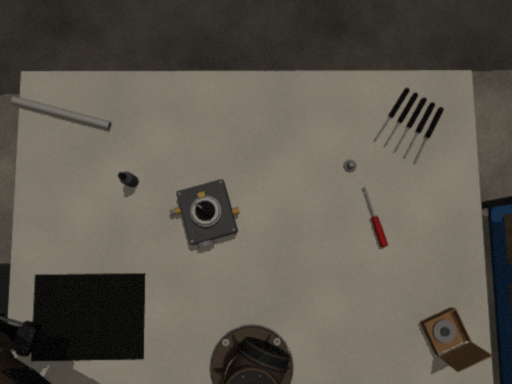

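View pics/scene.png

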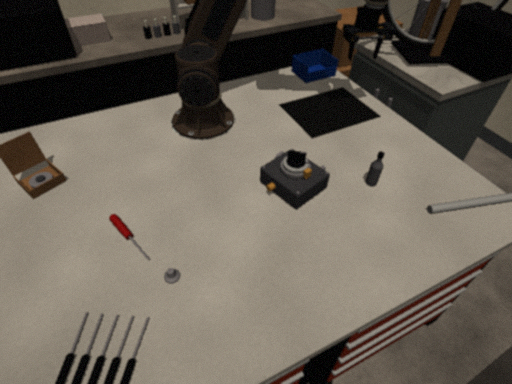

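Top view: regulator knob at about (205,209), with the gauge at (205,243) and the lug at about (202,194). The bottle is at (128,180). Scene view: knob at about (295,157). I'll enlarge both for a closer look.

```bash
cat > h.py <<'E'
import numpy as np,pickle
def ray(c,u,v):
    R,t=np.array(c["R"]),np.array(c["t"]);return -R.T@t, R.T@np.linalg.solve(c["K"],[u,v,1.])
def atz(c,u,v,z):
    o,d=ray(c,u,v);return o+d*(z-o[2])/d[2]
def tri(a,b):
    A=np.zeros((3,3));r=np.zeros(3)
    for o,d in(a,b):
        d=d/np.linalg.norm(d);P=np.eye(3)-np.outer(d,d);A+=P;r+=P@o
    return np.linalg.solve(A,r)
E
python3 - <<'E'
import cv2,pickle,numpy as np
from h import *
d=pickle.load(open("d.pkl","rb"))
f=lambda n,x,y:cv2.resize(d[n]["color"][y:y+80,x:x+80,::-1],(400,400),interpolation=cv2.INTER_CUBIC)
cv2.imwrite("pics/crop.png",np.clip(np.hstack([f("top",165,172),f("scene",255,137)])*1.8,0,255))
print(tri(ray(d["top"],205,209),ray(d["scene"],295,157)),atz(d["top"],128,180,60))
E
```

```text
[477.94652989 128.11823498 125.19302434] [575.28973025 371.77223735  60.        ][ WARN:0@0.043] global loadsave.cpp:1063 imwrite_ Unsupported depth image for selected encoder is fallbacked to CV_8U.
```

View pics/crop.png

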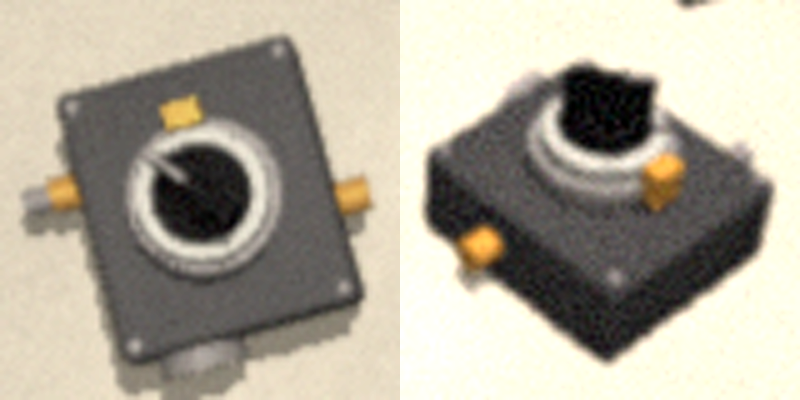

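Crop: the knob axis is at crop (202,193). The pointer line runs up-left to (150,155), so its yaw is about 54°. The lug at (182,112) gives a yaw of about 14°. The knob is at world (478,128). I'll move above it.

carry_out(
  moves=[
    {"slide": [-0.0528,-0.0458,-0.01],"spin": 0},
    {"slide": [-0.0528,-0.0458,-0.01],"spin": 0},
    {"slide": [-0.0528,-0.0458,-0.01],"spin": 0},
    {"slide": [-0.0528,-0.0458,-0.01],"spin": 0},
    {"slide": [-0.0528,-0.0458,-0.01],"spin": 0},
    {"slide": [-0.0528,-0.0458,-0.01],"spin": 0},
    {"slide": [-0.0528,-0.0458,-0.01],"spin": 0},
    {"slide": [-0.0528,-0.0458,-0.01],"spin": 0},
    {"slide": [-0.0528,-0.0458,-0.01],"spin": 0},
    {"slide": [-0.0528,-0.0458,-0.01],"spin": 0},
  ],
  hand=0,
)

```text
t: 0.93
eef_pos: [328.3, 362.4, 254.7]
tcp_rot: [-3.141, -0.0, 2.854]
ft_force: [0.2, 0.4, 0.5]
opening: 1.0
grip_force: 0.0
```

carry_out(
  moves=[
    {"slide": [-0.0528,-0.0458,0],"spin": 0},
    {"slide": [-0.0528,-0.0458,0],"spin": 0},
    {"slide": [-0.0528,-0.0458,0],"spin": 0},
    {"slide": [-0.0528,-0.0458,0],"spin": 0},
    {"slide": [-0.0528,-0.0458,0],"spin": 0},
    {"slide": [-0.0528,-0.0458,0],"spin": 0},
    {"slide": [-0.0528,-0.0458,0],"spin": 0},
    {"slide": [-0.0528,-0.0458,0],"spin": 0},
    {"slide": [-0.0528,-0.0458,0],"spin": 0},
    {"slide": [-0.0528,-0.0458,0],"spin": 0},
  ],
)

```text
t: 1.77
eef_pos: [478.9, 126.8, 254.5]
tcp_rot: [-3.142, -0.0, 2.854]
ft_force: [0.7, 0.8, 0.7]
opening: 0.999
grip_force: 0.0
```

carry_out(
  moves=[
    {"slide": [0,0,0],"spin": 0.2},
    {"slide": [0,0,0],"spin": 0.2},
    {"slide": [0,0,0],"spin": 0.2},
    {"slide": [0,0,0],"spin": 0.2},
    {"slide": [0,0,0],"spin": 0.2},
    {"slide": [0,0,0],"spin": 0.2},
    {"slide": [0,0,0],"spin": 0.2},
    {"slide": [0,0,0],"spin": 0.2},
    {"slide": [0,0,0],"spin": 0.2},
    {"slide": [0,0,0],"spin": 0.2},
    {"slide": [0,0,0],"spin": 0.2},
    {"slide": [0,0,0],"spin": 0.2},
  ],
)

```text
t: 2.77
eef_pos: [478.2, 128.1, 254.4]
tcp_rot: [-3.141, -0.0, 1.592]
ft_force: [-0.5, 0.7, -0.4]
opening: 1.001
grip_force: 0.0
```

carry_out(
  moves=[
    {"slide": [0,0,0],"spin": 0.2},
    {"slide": [0,0,0],"spin": 0.2},
    {"slide": [0,0,0],"spin": 0.2},
    {"slide": [0,0,0],"spin": 0.2},
    {"slide": [0,0,0],"spin": 0.2},
    {"slide": [0,0,0],"spin": 0.2},
    {"slide": [0,0,0],"spin": 0.05},
    {"slide": [0,0,0],"spin": 0},
    {"slide": [0,0,0],"spin": 0},
    {"slide": [0,0,0],"spin": 0},
  ],
)

```text
t: 3.6
eef_pos: [478.3, 128.1, 254.5]
tcp_rot: [-3.141, 0.0, 0.944]
ft_force: [-0.3, -0.6, 0.9]
opening: 1.004
grip_force: 0.0
```

Run:
```python
from cell import state, read_camera
import cv2,pickle
s=state();print(s["t"],s["joints"],s["eef_pos"],s["tcp_rot"],s["ft_force"])
c=read_camera("wrist");pickle.dump(c,open("w1.pkl","wb"))
cv2.imwrite("pics/w1.png",cv2.convertScaleAbs(c["color"][:,:,::-1],alpha=1.5))
print(c["K"],c["R"],c["t"])
```

```text
3.6 [1.28125691e-01 2.62544977e-01 1.81453213e+00 9.74255927e-05
 1.06477204e+00 7.54832417e-01] [478.32305352 128.09104367 254.5272209 ] [-3.14134744e+00  1.13684234e-04  9.44042381e-01] [-0.26129817 -0.62488434  0.86648744]
[[340.22070497   0.         256.19547191]
 [  0.         340.22070497 187.66158224]
 [  0.           0.           1.        ]] [[ 8.09574940e-01 -5.87016164e-01 -6.62965786e-04]
 [-5.68013881e-01 -7.83652247e-01  2.51494310e-01]
 [-1.48150760e-01 -2.03226917e-01 -9.67858550e-01]] [-311.47691723  335.31692066  525.89358153]
```

View pics/w1.png

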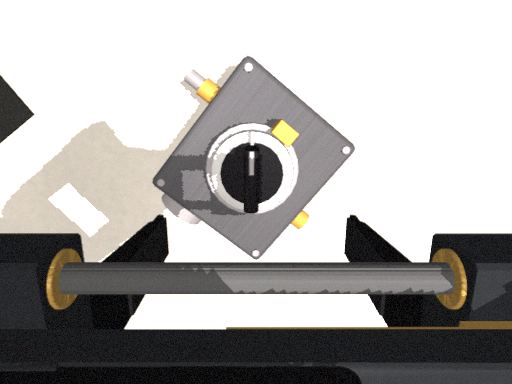

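Wrist view: the bar runs from about (252,150) to (251,212), roughly vertical and so along the tool's x axis. The lug is at (285,133), and the drum ring is centred near (252,168). I'll take a crop for exact pixels.

Run:
```python
import cv2,pickle
c=pickle.load(open("w1.pkl","rb"))
cv2.imwrite("pics/w1c.png",cv2.resize(cv2.convertScaleAbs(c["color"][105:225,195:315,::-1],alpha=2.2),(600,600),interpolation=cv2.INTER_CUBIC))
```

```text
(no output)
```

View pics/w1c.png

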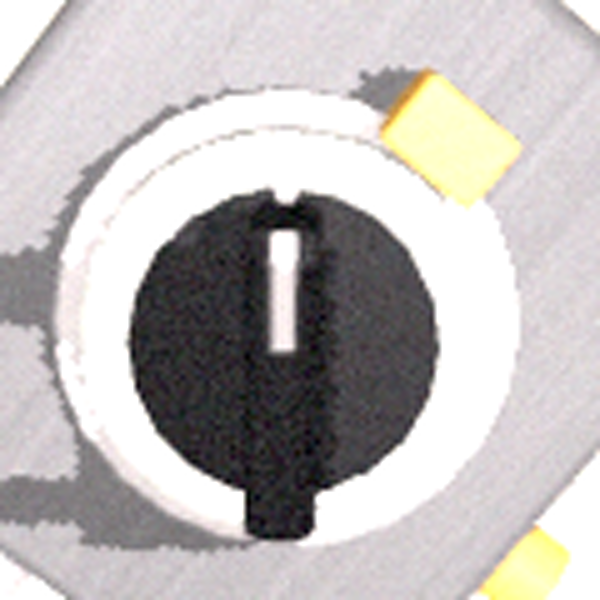

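Run:
```python
import pickle,numpy as np
from h import *
c=pickle.load(open("w1.pkl","rb"));d=pickle.load(open("d.pkl","rb"))
p=lambda x,y,z:atz(c,195+x/5-.4,105+y/5-.4,z)
C=p(284,343,110.5);L=p(453,138,105);a=p(284,230,144.5);m=p(283,352,144.5);b=p(280,540,144.5);t=p(287,195,109)
an=lambda v:np.degrees(np.arctan2(v[1],v[0]))
print("C",C,"linestart",a,m,"barend",b,"lug",L,"r",np.linalg.norm((L-C)[:2]))
print("lug yaw",an(L-C),"line yaw",an(a-m),an(a-b),"tip yaw",an(t-C),np.linalg.norm((t-C)[:2]))
print([an(p(*u,105)-p(*v,105)) for u,v in(((437,72),(385,130)),((522,145),(470,205)))])
# height check of lug: wrist + top view
print(tri(ray(c,285.2,132.2),ray(d["top"],165+182/5-.4,172+112/5-.4)))
```

```text
C [477.09282879 134.94434187 110.5       ] linestart [493.06192808 155.9798877  144.5       ] [480.74796135 139.40881703 144.5       ] barend [460.65152895 112.78877265 144.5       ] lug [524.80286311 147.06102581 105.        ] r 49.22460162698915
lug yaw 14.249863277058953 line yaw 53.383950457113414 53.115618729720055 tip yaw 52.74620608268735 27.719919349408162
[np.float64(12.25479418714906), np.float64(13.967494593760698)]
[525.73314901 145.11429556  92.0816541 ]
```

carry_out(
  moves=[
    {"slide": [0.0122,-0.0125,0],"spin": 0.03},
    {"slide": [0,0,0.04],"spin": 0},
    {"slide": [0,0,0.04],"spin": 0},
    {"slide": [0,0,0.04],"spin": 0},
    {"slide": [0,0,0.04],"spin": 0},
    {"slide": [0,0,0.04],"spin": 0},
    {"slide": [0,0,0.04],"spin": 0},
    {"slide": [0,0,0.04],"spin": 0},
    {"slide": [0,0,0.04],"spin": 0},
    {"slide": [0,0,0.026],"spin": 0},
    {"slide": [0,0,0],"spin": 0},
    {"slide": [0,0,0],"spin": 0},
  ],
)

```text
t: 4.65
eef_pos: [477.2, 135.0, 116.1]
tcp_rot: [-3.141, 0.001, 0.927]
ft_force: [-0.1, 0.6, -0.6]
opening: 1.0
grip_force: 0.0
```

carry_out(
  hand=1,
  moves=[
    {"slide": [0,0,0],"spin": 0},
    {"slide": [0,0,0],"spin": 0},
    {"slide": [0,0,0],"spin": 0},
    {"slide": [0,0,0],"spin": 0},
    {"slide": [0,0,0],"spin": 0},
    {"slide": [0,0,0],"spin": 0},
    {"slide": [0,0,0],"spin": 0},
    {"slide": [0,0,0],"spin": 0},
    {"slide": [0,0,0],"spin": 0},
    {"slide": [0,0,0],"spin": 0},
    {"slide": [0,0,0],"spin": 0},
    {"slide": [0,0,0],"spin": 0},
  ],
)

```text
t: 5.65
eef_pos: [477.3, 135.0, 116.2]
tcp_rot: [-3.142, -0.0, 0.927]
ft_force: [-0.9, 0.3, -0.1]
opening: 0.215
grip_force: 0.0
```

carry_out(
  moves=[
    {"slide": [0,0,0],"spin": 0},
    {"slide": [0,0,0],"spin": 0},
    {"slide": [0,0,0],"spin": 0},
    {"slide": [0,0,0],"spin": 0},
    {"slide": [0,0,0],"spin": 0},
    {"slide": [0,0,0],"spin": 0},
  ],
)

```text
t: 6.15
eef_pos: [477.5, 134.9, 116.2]
tcp_rot: [3.141, -0.0, 0.927]
ft_force: [2.4, -3.3, -2.1]
opening: 0.136
grip_force: 30.0
```

carry_out(
  moves=[
    {"slide": [0,0.001,0],"spin": 0},
    {"slide": [0,0,0],"spin": 0.13},
    {"slide": [0,0,0],"spin": 0.13},
    {"slide": [0,0,0],"spin": 0.13},
    {"slide": [0,0,0],"spin": 0.13},
    {"slide": [0,0,0],"spin": 0.13},
    {"slide": [0,0,0],"spin": 0.13},
    {"slide": [0,0,0],"spin": 0.13},
    {"slide": [0,0,0],"spin": 0.13},
    {"slide": [0,0,0],"spin": 0.13},
    {"slide": [0,0,0],"spin": 0.13},
    {"slide": [0,0,0],"spin": 0},
  ],
)

```text
t: 7.15
eef_pos: [478.3, 133.7, 116.3]
tcp_rot: [3.14, -0.001, 0.243]
ft_force: [5.4, -12.7, -3.3]
opening: 0.136
grip_force: 30.0
```

carry_out(
  moves=[
    {"slide": [0,0,0],"spin": 0},
    {"slide": [0,0,0],"spin": 0},
    {"slide": [0,0,0],"spin": 0},
  ],
)

```text
t: 7.4
eef_pos: [478.3, 133.8, 116.3]
tcp_rot: [3.14, -0.001, 0.247]
ft_force: [5.7, -11.2, -2.7]
opening: 0.131
grip_force: 30.0
```

Run:
```python
from cell import state, read_camera
import cv2,pickle
s=state();print(s["t"],s["eef_pos"],s["tcp_rot"],s["ft_force"],s["moment"])
c=read_camera("wrist");pickle.dump(c,open("w2.pkl","wb"))
cv2.imwrite("pics/w2.png",cv2.resize(cv2.convertScaleAbs(c["color"][110:310,156:356,::-1],alpha=2),(600,600),interpolation=cv2.INTER_CUBIC))
```

```text
7.4 [478.31854573 133.75799707 116.25005728] [ 3.13996216e+00 -9.87193124e-04  2.46791630e-01] [  5.67360841 -11.21162544  -2.73716572] [-2.40131531 -0.9761964  -0.03833257]
```

View pics/w2.png

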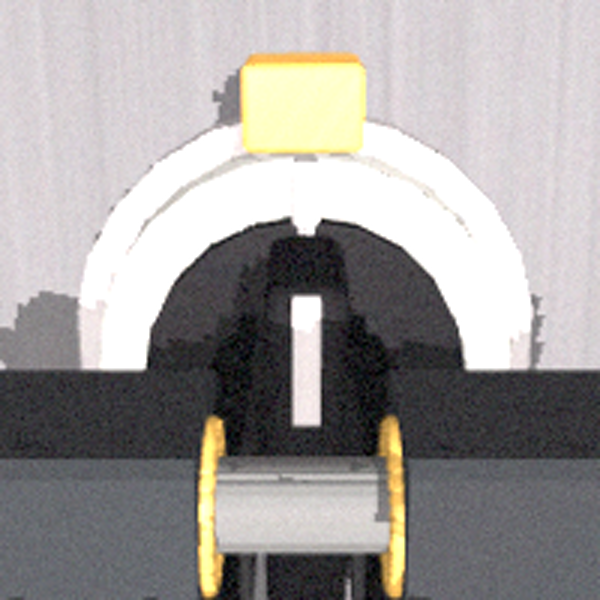

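The pointer now stands at the lug's middle: pointer at crop x≈305, lug at 304. I'll relieve the side load, then start the gentle lift.

carry_out(
  moves=[
    {"slide": [0.0013,0.0029,0],"spin": 0},
    {"slide": [0,0,0],"spin": 0},
    {"slide": [0,0,0],"spin": 0},
  ],
)

```text
t: 7.7
eef_pos: [478.5, 133.4, 116.2]
tcp_rot: [3.141, -0.0, 0.246]
ft_force: [2.2, -6.0, -0.9]
opening: 0.134
grip_force: 30.0
```

carry_out(
  moves=[
    {"slide": [0,0,-0.002],"spin": 0},
    {"slide": [0,0,-0.002],"spin": 0},
    {"slide": [0,0,0],"spin": 0},
    {"slide": [0,0,0],"spin": 0},
  ],
)

```text
t: 8.03
eef_pos: [478.5, 133.4, 117.8]
tcp_rot: [3.141, -0.0, 0.247]
ft_force: [2.5, -6.8, -1.5]
opening: 0.132
grip_force: 30.0
```

carry_out(
  moves=[
    {"slide": [0.0002,0.0014,-0.0015],"spin": 0},
    {"slide": [0,0,0],"spin": 0},
    {"slide": [0,0,0],"spin": 0},
  ],
)

```text
t: 8.28
eef_pos: [478.5, 133.3, 118.3]
tcp_rot: [-3.142, 0.0, 0.246]
ft_force: [3.5, -3.0, -6.2]
opening: 0.134
grip_force: 30.0
```

carry_out(
  moves=[
    {"slide": [0,0,-0.0015],"spin": 0},
    {"slide": [0,0,0],"spin": 0},
    {"slide": [0,0,0],"spin": 0},
  ],
)

```text
t: 8.53
eef_pos: [478.5, 133.3, 118.9]
tcp_rot: [-3.142, 0.0, 0.246]
ft_force: [3.5, -1.9, -8.3]
opening: 0.133
grip_force: 30.0
```

carry_out(
  moves=[
    {"slide": [0,0,0],"spin": 0.025},
    {"slide": [0,0,0],"spin": 0.025},
    {"slide": [0,0,0],"spin": 0},
  ],
)

```text
t: 8.78
eef_pos: [478.5, 133.3, 118.9]
tcp_rot: [-3.142, 0.0, 0.219]
ft_force: [3.3, -2.9, -9.7]
opening: 0.132
grip_force: 30.0
```

carry_out(
  moves=[
    {"slide": [0,0,0],"spin": 0.025},
    {"slide": [0,0,0],"spin": 0.025},
    {"slide": [0,0,0],"spin": 0},
  ],
)

```text
t: 9.03
eef_pos: [478.5, 133.2, 119.0]
tcp_rot: [-3.142, 0.0, 0.193]
ft_force: [4.1, -1.6, -8.1]
opening: 0.132
grip_force: 30.0
```

carry_out(
  moves=[
    {"slide": [0,0,0],"spin": 0.025},
    {"slide": [0,0,0],"spin": 0.025},
    {"slide": [0,0,0],"spin": 0},
  ],
)

```text
t: 9.28
eef_pos: [478.5, 133.2, 119.0]
tcp_rot: [3.142, 0.0, 0.167]
ft_force: [3.9, -2.3, -9.0]
opening: 0.133
grip_force: 30.0
```

carry_out(
  moves=[
    {"slide": [0,0,0],"spin": 0.025},
    {"slide": [0,0,0],"spin": 0.025},
    {"slide": [0,0,0],"spin": 0},
  ],
)

```text
t: 9.53
eef_pos: [478.5, 133.1, 119.0]
tcp_rot: [3.142, 0.0, 0.14]
ft_force: [3.6, -3.2, -9.9]
opening: 0.138
grip_force: 30.0
```

carry_out(
  moves=[
    {"slide": [0,0,0],"spin": 0.025},
    {"slide": [0,0,0],"spin": 0.025},
    {"slide": [0,0,0],"spin": 0},
  ],
)

```text
t: 9.78
eef_pos: [478.5, 133.1, 119.0]
tcp_rot: [3.142, 0.0, 0.114]
ft_force: [4.3, -4.2, -9.9]
opening: 0.137
grip_force: 30.0
```

carry_out(
  moves=[
    {"slide": [0,0,0],"spin": 0.025},
    {"slide": [0,0,0],"spin": 0.025},
    {"slide": [0,0,0],"spin": 0},
  ],
)

```text
t: 10.03
eef_pos: [478.6, 133.1, 119.0]
tcp_rot: [3.141, 0.0, 0.088]
ft_force: [4.4, -4.5, -8.8]
opening: 0.134
grip_force: 30.0
```

carry_out(
  moves=[
    {"slide": [0,0,0],"spin": 0.025},
    {"slide": [0,0,0],"spin": 0.025},
    {"slide": [0,0,0],"spin": 0},
  ],
)

```text
t: 10.28
eef_pos: [478.6, 133.0, 119.0]
tcp_rot: [3.141, 0.0, 0.062]
ft_force: [4.2, -4.9, -10.2]
opening: 0.133
grip_force: 30.0
```

carry_out(
  moves=[
    {"slide": [0,0,0],"spin": 0.025},
    {"slide": [0,0,0],"spin": 0.025},
    {"slide": [0,0,0],"spin": 0},
  ],
)

```text
t: 10.53
eef_pos: [478.6, 132.9, 119.0]
tcp_rot: [3.141, 0.0, 0.036]
ft_force: [3.4, -4.6, -10.5]
opening: 0.138
grip_force: 30.0
```

carry_out(
  moves=[
    {"slide": [0,0,0],"spin": 0.025},
    {"slide": [0,0,0],"spin": 0.025},
    {"slide": [0,0,0],"spin": 0},
  ],
)

```text
t: 10.78
eef_pos: [478.6, 132.9, 119.0]
tcp_rot: [3.141, 0.0, 0.009]
ft_force: [3.9, -4.8, -9.5]
opening: 0.138
grip_force: 30.0
```

No notch on the clockwise side, so I'll go back and feel on the other side.

carry_out(
  moves=[
    {"slide": [0,0,0],"spin": -0.05},
    {"slide": [0,0,0],"spin": -0.05},
    {"slide": [0,0,0],"spin": -0.05},
    {"slide": [0,0,0],"spin": -0.05},
    {"slide": [0,0,0],"spin": -0.05},
    {"slide": [0,0,0],"spin": -0.05},
    {"slide": [0,0,0],"spin": -0.05},
    {"slide": [0,0,0],"spin": -0.05},
    {"slide": [0,0,0],"spin": -0.05},
    {"slide": [0,0,0],"spin": 0},
  ],
)

```text
t: 11.62
eef_pos: [478.5, 133.2, 119.0]
tcp_rot: [-3.141, -0.0, 0.246]
ft_force: [4.1, -2.4, -9.4]
opening: 0.135
grip_force: 30.0
```

carry_out(
  moves=[
    {"slide": [0,0,0],"spin": -0.025},
    {"slide": [0,0,0],"spin": -0.025},
    {"slide": [0,0,0],"spin": 0},
  ],
)

```text
t: 11.87
eef_pos: [478.5, 133.3, 119.0]
tcp_rot: [-3.141, 0.0, 0.273]
ft_force: [3.3, -3.0, -9.5]
opening: 0.132
grip_force: 30.0
```

carry_out(
  moves=[
    {"slide": [0,0,0],"spin": -0.025},
    {"slide": [0,0,0],"spin": -0.025},
    {"slide": [0,0,0],"spin": 0},
  ],
)

```text
t: 12.12
eef_pos: [478.5, 133.3, 119.0]
tcp_rot: [-3.141, -0.0, 0.3]
ft_force: [3.1, -1.2, -10.0]
opening: 0.137
grip_force: 30.0
```

carry_out(
  moves=[
    {"slide": [0,0,0],"spin": -0.025},
    {"slide": [0,0,0],"spin": -0.025},
    {"slide": [0,0,0],"spin": 0},
  ],
)

```text
t: 12.37
eef_pos: [478.5, 133.3, 119.0]
tcp_rot: [-3.141, -0.0, 0.326]
ft_force: [2.9, -1.4, -7.9]
opening: 0.137
grip_force: 30.0
```

carry_out(
  moves=[
    {"slide": [0,0,0],"spin": -0.025},
    {"slide": [0,0,0],"spin": -0.025},
    {"slide": [0,0,0],"spin": 0},
  ],
)

```text
t: 12.62
eef_pos: [478.5, 133.4, 119.2]
tcp_rot: [-3.141, -0.0, 0.352]
ft_force: [1.0, -0.6, -3.0]
opening: 0.135
grip_force: 30.0
```

carry_out(
  moves=[
    {"slide": [0,0,0],"spin": -0.025},
    {"slide": [0,0,0],"spin": -0.025},
    {"slide": [0,0,0],"spin": 0},
  ],
)

```text
t: 12.87
eef_pos: [478.5, 133.4, 119.3]
tcp_rot: [-3.141, -0.0, 0.378]
ft_force: [0.3, 2.7, -1.9]
opening: 0.133
grip_force: 30.0
```

carry_out(
  moves=[
    {"slide": [0,0,0],"spin": -0.025},
    {"slide": [0,0,0],"spin": -0.025},
    {"slide": [0,0,0],"spin": 0},
  ],
)

```text
t: 13.12
eef_pos: [478.5, 133.4, 119.3]
tcp_rot: [-3.141, -0.0, 0.405]
ft_force: [-0.9, 3.4, 2.2]
opening: 0.135
grip_force: 30.0
```

The resistance vanished near yaw 0.35–0.38. I'll centre in the notch and check the moment.

carry_out(
  moves=[
    {"slide": [0,0,0],"spin": 0.025},
    {"slide": [0,0,0],"spin": 0.025},
    {"slide": [0,0,0],"spin": 0.022},
    {"slide": [0,0,0],"spin": 0},
  ],
)

```text
t: 13.45
eef_pos: [478.6, 133.3, 119.1]
tcp_rot: [-3.141, -0.0, 0.364]
ft_force: [-1.1, 3.5, 2.0]
opening: 0.137
grip_force: 30.0
```

carry_out(
  moves=[
    {"slide": [0,0,-0.0015],"spin": 0},
    {"slide": [0,0,0],"spin": 0},
    {"slide": [0,0,0],"spin": 0},
  ],
)

```text
t: 13.7
eef_pos: [478.6, 133.3, 119.5]
tcp_rot: [-3.141, 0.0, 0.366]
ft_force: [-0.4, 4.0, -1.5]
opening: 0.136
grip_force: 30.0
```

carry_out(
  moves=[
    {"slide": [0,0,-0.0015],"spin": 0},
    {"slide": [0,0,0],"spin": 0},
    {"slide": [0,0,0],"spin": 0},
  ],
)

```text
t: 13.95
eef_pos: [478.5, 133.2, 120.2]
tcp_rot: [-3.141, 0.0, 0.366]
ft_force: [-0.1, 5.0, -3.2]
opening: 0.139
grip_force: 30.0
```

carry_out(
  moves=[
    {"slide": [0,0,-0.0015],"spin": 0},
    {"slide": [0,0,-0.0015],"spin": 0},
    {"slide": [0,0,0],"spin": 0},
    {"slide": [0,0,0],"spin": 0},
  ],
)

```text
t: 14.28
eef_pos: [478.6, 133.2, 121.5]
tcp_rot: [-3.142, -0.0, 0.366]
ft_force: [-0.1, 4.1, -2.2]
opening: 0.136
grip_force: 30.0
```

carry_out(
  moves=[
    {"slide": [0,0,-0.0015],"spin": 0},
    {"slide": [0,0,-0.0015],"spin": 0},
    {"slide": [0,0,0],"spin": 0},
    {"slide": [0,0,0],"spin": 0},
  ],
)

```text
t: 14.62
eef_pos: [478.6, 133.2, 122.7]
tcp_rot: [-3.142, -0.0, 0.366]
ft_force: [-0.4, 4.4, -1.7]
opening: 0.137
grip_force: 30.0
```

carry_out(
  moves=[
    {"slide": [0,0,-0.002],"spin": 0},
    {"slide": [0,0,-0.002],"spin": 0},
    {"slide": [0,0,-0.002],"spin": 0},
    {"slide": [0,0,-0.002],"spin": 0},
    {"slide": [0,0,-0.002],"spin": 0},
    {"slide": [0,0,-0.002],"spin": 0},
    {"slide": [0,0,0],"spin": 0},
    {"slide": [0,0,0],"spin": 0},
  ],
)

```text
t: 15.28
eef_pos: [478.6, 133.2, 127.6]
tcp_rot: [-3.142, -0.0, 0.366]
ft_force: [-0.9, 5.1, -0.3]
opening: 0.131
grip_force: 30.0
```

carry_out(
  moves=[
    {"slide": [0,0,-0.0015],"spin": 0},
    {"slide": [0,0,-0.0015],"spin": 0},
    {"slide": [0,0,0],"spin": 0},
    {"slide": [0,0,0],"spin": 0},
  ],
)

```text
t: 15.62
eef_pos: [478.5, 133.2, 128.3]
tcp_rot: [-3.141, 0.0, 0.366]
ft_force: [0.8, 4.6, -7.2]
opening: 0.134
grip_force: 30.0
```

End stop reached: about 12 mm up, with the force rising only there. Releasing now.

carry_out(
  moves=[
    {"slide": [0.0004,-0.001,0],"spin": 0},
    {"slide": [0,0,0],"spin": 0},
  ],
)

```text
t: 15.78
eef_pos: [478.5, 133.4, 128.3]
tcp_rot: [3.141, 0.001, 0.366]
ft_force: [1.5, 1.2, -8.6]
opening: 0.137
grip_force: 30.0
```

carry_out(
  hand=0,
  moves=[
    {"slide": [0,0,0],"spin": 0},
    {"slide": [0,0,0],"spin": 0},
    {"slide": [0,0,0],"spin": 0},
    {"slide": [0,0,0],"spin": 0},
    {"slide": [0,0,0],"spin": 0},
    {"slide": [0,0,0],"spin": 0},
    {"slide": [0,0,0],"spin": 0},
    {"slide": [0,0,0],"spin": 0},
    {"slide": [0,0,0],"spin": 0},
    {"slide": [0,0,0],"spin": 0},
    {"slide": [0,0,0],"spin": 0},
    {"slide": [0,0,0],"spin": 0},
  ],
)

```text
t: 16.78
eef_pos: [478.6, 133.7, 128.6]
tcp_rot: [-3.142, -0.0, 0.366]
ft_force: [-0.4, -0.5, -0.4]
opening: 0.919
grip_force: 0.0
```

carry_out(
  moves=[
    {"slide": [0,0,-0.02],"spin": 0},
    {"slide": [0,0,-0.04],"spin": 0},
    {"slide": [0,0,-0.04],"spin": 0},
    {"slide": [0,0,-0.04],"spin": 0},
    {"slide": [0,0,-0.04],"spin": 0},
    {"slide": [0,0,-0.04],"spin": 0},
    {"slide": [0,0,-0.04],"spin": 0},
    {"slide": [0,0,-0.04],"spin": 0},
    {"slide": [0,0,-0.02],"spin": 0},
    {"slide": [0,0,0],"spin": 0},
    {"slide": [0,0,0],"spin": 0},
  ],
)

```text
t: 17.7
eef_pos: [478.4, 133.6, 256.6]
tcp_rot: [-3.142, -0.0, 0.366]
ft_force: [-0.0, -0.1, -1.3]
opening: 1.0
grip_force: 0.0
```

Run:
```python
from cell import state, read_camera
import cv2,pickle,numpy as np
c=read_camera("wrist");pickle.dump(c,open("w3.pkl","wb"));s=read_camera("scene")
a=cv2.resize(cv2.convertScaleAbs(c["color"][100:240,186:326,::-1],alpha=2.2),(400,400),interpolation=cv2.INTER_CUBIC)
b=cv2.resize(cv2.convertScaleAbs(s["color"][137:217,255:335,::-1],alpha=1.8),(400,400),interpolation=cv2.INTER_CUBIC)
cv2.imwrite("pics/w3.png",np.hstack([a,b]))
```

```text
(no output)
```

View pics/w3.png

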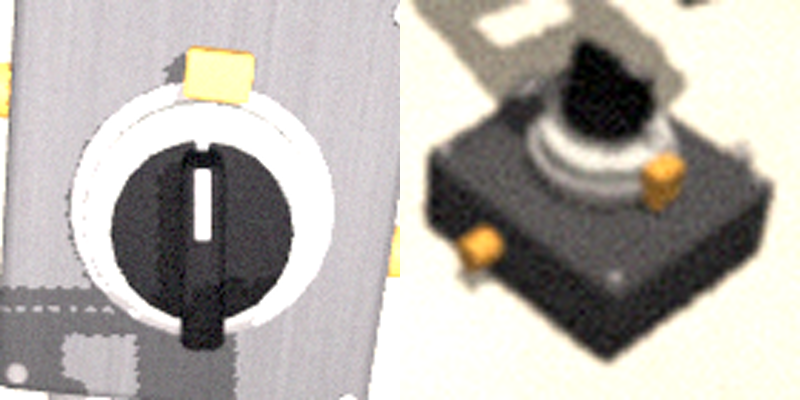

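The picture shows the knob raised: its skirt is about 4% larger in the wrist view, which matches roughly 12 mm. The pointer at crop (203,150) is just left of the lug's middle (218,75), where the notch was felt. The lug and console have not moved.

```bash
python3 -c "
from cell import job_done;print(job_done())"
```

```text
the job is handed in; nothing more can be done
None
```

The knob was turned clockwise to the lug, the notch was felt about 0.12 rad anticlockwise of the lug's middle, and the knob was pulled up about 12 mm to its end stop, stayed up when let go, and the job is handed in (no verdict came back).

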